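# Weigh a sample jar on the field-study balance

### The job

Weigh the sample: while the balance pan is still empty, press the keypad's green key (on) and then its blue key (zero), each fully in and let up again; then set the orange-lidded jar gently upright in the middle of the pan, let go of it, and press the yellow key (store) fully in and let it up. Press one key at a time, never press the red key (delete), and leave the other two jars where they stand and the weighed jar on the pan.

Things in the scene. Friction and masses are not known exactly. Their poses are not given: they have to be found in the camera images.
- terminal: fixed white and grey keypad terminal, 150 mm deep, 220 mm wide, 226 mm tall, its front turned roughly towards the robot. Its panel slopes at 30 degrees from level, rising from front to back, with one row of four spring keys 46 mm apart, colours in any order, cap faces about 74 mm above the table. Origin: centre of its underside; z up, x from front to back, y along the key row
- display_edge (a point): middle of the upper front edge of the terminal's display (220 mm wide, as terminal's axes), 220 mm up and 8 mm behind the line of the cap faces' middles. The display leans forward to there from 82 mm up, 46 mm behind them, so a gripper held upright over a key hits it; one tilted like the panel, square to it, its wide side along the key row, goes clear
- key_green_top (a point): the terminal's green key (on): round cap 22 mm across that stands 10 mm out of its black collar (38 mm across). Point: middle of the cap's face, moving with the cap; its z axis is the panel's outward normal, the way the cap comes out; its y axis runs along the key row
- key_blue_top (a point): the terminal's blue key (zero): round cap 22 mm across that stands 10 mm out of its black collar (38 mm across). Point: middle of the cap's face, moving with the cap; its z axis is the panel's outward normal, the way the cap comes out; its y axis runs along the key row
- key_yellow_top (a point): the terminal's yellow key (store): round cap 22 mm across that stands 10 mm out of its black collar (38 mm across). Point: middle of the cap's face, moving with the cap; its z axis is the panel's outward normal, the way the cap comes out; its y axis runs along the key row
- key_red_top (a point): the terminal's red key (delete): round cap 22 mm across that stands 10 mm out of its black collar (38 mm across). Point: middle of the cap's face, moving with the cap; its z axis is the panel's outward normal, the way the cap comes out; its y axis runs along the key row
- key_green (a joint): travel of the green key: 0 up, 0.006 m fully in. Spring: 1.5 N to start, 5 N fully in; it comes back by itself when let go. Pressed means over 4.5 mm in, up means less than 2 mm
- key_blue (a joint): travel of the blue key: 0 up, 0.006 m fully in. Spring: 1.5 N to start, 5 N fully in; it comes back by itself when let go. Pressed means over 4.5 mm in, up means less than 2 mm
- key_yellow (a joint): travel of the yellow key: 0 up, 0.006 m fully in. Spring: 1.5 N to start, 5 N fully in; it comes back by itself when let go. Pressed means over 4.5 mm in, up means less than 2 mm
- key_red (a joint): travel of the red key: 0 up, 0.006 m fully in. Spring: 1.5 N to start, 5 N fully in; it comes back by itself when let go. Pressed means over 4.5 mm in, up means less than 2 mm
- balance: fixed white balance, 190 mm deep, 180 mm wide, body 44 mm tall, with a round steel pan, 116 mm across and 8 mm thick, on its middle. Origin: centre of its underside; z up
- pan (a point): middle of the pan's top face, 58 mm above the table; it does not move
- jar_orange: closed cream sample jar with an orange screw lid, loose, upright, the sample to be weighed; 70 mm tall, body 50 mm across up to 46 mm, lid 47 mm across from 54 to 70 mm; about 0.15 kg. Origin: centre of its underside, z axis up. It stands with the two other jars in a row running away from the robot, places in any order, centres 89 mm or more apart
- jar_white: closed cream sample jar with a white screw lid, loose, upright, to be left alone; 70 mm tall, body 50 mm across up to 46 mm, lid 47 mm across from 54 to 70 mm; about 0.15 kg. Origin: centre of its underside, z axis up.
- jar_black: closed cream sample jar with a black screw lid, loose, upright, to be left alone; 70 mm tall, body 50 mm across up to 46 mm, lid 47 mm across from 54 to 70 mm; about 0.15 kg. Origin: centre of its underside, z axis up.
Not all that is in view belongs to the job. Leave any pink or purple look-alike of the jar_orange alone.

How it is judged:
On the way, in this order (a step that is already met when the one before it is completed fails the run):
1. the green key is pressed fully, the others up, with the jar off the pan (value of joint key_green above 0.0045 m and value of joint each of key_blue, key_yellow, key_red below 0.002 m and horizontal distance between jar_orange and pan above 0.085 m), for 0.05 s.
2. the green key is up again and the blue key is pressed fully, the others up, with the jar off the pan (value of joint key_blue above 0.0045 m and value of joint each of key_green, key_yellow, key_red below 0.002 m and horizontal distance between jar_orange and pan above 0.085 m), for 0.05 s.
3. the orange-lidded jar stands upright on the pan, released and still, all keys up (horizontal distance between jar_orange and pan below 0.03 m and z of jar_orange in the frame of pan between -0.004 and 0.006 m and angle between jar_orange's own z axis and vertical below 0.12 rad and contact force between jar_orange and the fingers below 0.1 N and linear speed of jar_orange below 0.02 m/s and value of joint each of key_green, key_blue, key_yellow, key_red below 0.002 m), for 0.2 s.
4. the yellow key is pressed fully, the others up, with the jar standing released on the pan (value of joint key_yellow above 0.0045 m and value of joint each of key_green, key_blue, key_red below 0.002 m and horizontal distance between jar_orange and pan below 0.03 m and z of jar_orange in the frame of pan between -0.004 and 0.006 m and angle between jar_orange's own z axis and vertical below 0.12 rad and contact force between jar_orange and the fingers below 0.1 N), for 0.05 s.
At the end, for the whole second after the job is handed in: The orange-lidded jar stands upright (within 7 degrees) and still on the pan, its centre within 30 mm of the pan's, released, and all four keys are up (less than 2 mm in) (all of step 3); the robot touches nothing.
It fails at once if the red key is pressed in by more than 2 mm (value of joint key_red above 0.002 m).
It fails at once if two keys are in by more than 3 mm at once (value of joint each of key_green, key_blue above 0.003 m or value of joint each of key_green, key_yellow above 0.003 m or value of joint each of key_blue, key_yellow above 0.003 m).
It fails at once if yellow is pressed (over 3 mm) while the jar is not on the pan, or green or blue while it is ((value of joint key_yellow above 0.003 m and horizontal distance between jar_orange and pan above 0.06 m) or (horizontal distance between jar_orange and pan below 0.06 m and value of joint any of key_green, key_blue above 0.003 m)).
It fails at once if the jar is pushed on the balance with over 40 N, or dropped (moves faster than 0.45 m/s with no finger on it, a fall of about 10 mm) (contact force between jar_orange and balance above 40 N or (contact force between jar_orange and the fingers below 0.1 N and linear speed of jar_orange above 0.45 m/s)).
It fails at once if another jar is moved by more than 30 mm (distance of any of jar_white, jar_black from where it was at the start of the episode above 0.03 m).
It also fails if it takes over 69 s, if anything falls off the work surface, if the arm or the gripper's body presses on something with over 40 N, if the wrist force passes 120 N, or if a joint passes its speed limit or range.

### The arm

A 7-joint arm with a two-finger parallel gripper is mounted at the origin on the work surface. World frame = base frame: x ahead of the robot, y to its left, z up, the work surface at z = 0. Lengths are in m, angles in rad, forces in N, time in s.
With the tool pointing down it reaches from about 0.425 to 0.925 m from the base axis. Payload 6.8 kg.
Tool frame: the origin (TCP) lies midway between the tips of the shut fingers; the grasp point (between the pads) lies 19 mm behind it (r.grip_depth is the distance from the TCP to the grasp point, in m); z points along the fingers, y is the line along which they close (so a half turn about z gives the same grasp; the last joint's range is limited). The gripper opens to 85 mm and grips with 20 to 120 N. Pads are 22 mm wide; open, the fingers measure 114 mm over their backs; the gripper's body (76 mm by 85 mm) begins 54 mm behind the grasp point. The pads swing forward as they close: fully open they stand 13 mm farther back than shut.
Start: joints at [1.143, 0.477, 0.022, 1.555, -0.011, 1.109, -0.083], TCP at [0.212, -0.641, 0.231] pointing down, gripper open.
Joint ranges: [-2.96, 2.96], [-0.34, 2.1], [-1.41, 1.46], [0.24, 2.44], [-1.37, 4.51], [0.17, 1.92], [-2.96, 2.96]. Speed limits (rad/s): [2.39, 2.39, 3.14, 3.14, 3.14, 3.14, 3.14].

### API

Orientations are given as a rotation vector (axis times angle).
In Python, from bench import telemetry, grab_frame, calibration, order, silhouettes, r gives the robot as it stands.
- The arm moves only by the tool apply_moves, never from a script. Its argument "moves" is a list of rows, each a list of 7 numbers: the turn, a rotation vector about the tool's x, y, z scaled (see below), then the shift along the tool's x, y, z scaled (see below), then the opening, from -1 (shut) to 1 (fully open). A call has exactly 8 rows; each row shifts and turns the commanded pose from where the row before left it, along the tool's axes as they then stand; what a row does not reach is not made up. The controller multiplies each number of a shift by 1000 mm and each number of a turn by 6 degrees. A row lasts 1/12 s, in which the tool goes at most 41.7 mm and 7.16 degrees, less where a joint would pass 70% of its speed; a pose out of reach is approached as far as the arm can. A call with a number of a shift or a turn outside -1 to 1 is refused whole. A call with a gripper value outside its range is refused whole. The fingers move at their own pace and stop on an object; "grip_force" is the grip in N (left out, the last holds). Time passes only in rows, so rows that do not move let the fingers close, or fill a call up. It gives the time, the measured TCP pose, the force, the opening and the grip force at its end, in the units of the state.
- telemetry.get_obs(): the state, without advancing time (a new reading comes with each control period).
- grab_frame(name): name is "scene" or "top" or "wrist"; returns the picture (384x512x3 uint8, blue, green, red); there is no depth.
- calibration(name): a dict with "fx", "fy", "cx", "cy" (pixels), "world_from_camera" (4x4, takes a point from camera to world coordinates); the wrist camera has in their place "mount" (4x4, takes a point from camera to tool coordinates, whose origin is the TCP and whose axes are the flange's). Camera axes: x right, y down, z forward; pixel columns grow to the right and rows downward; lengths in m; the calibration is good to about 2 mm. A picture is of the moment at which its call begins: read the wrist's pose just before it. calibration takes no time and is no camera call.
- order.hand_in(): hands the job in; it is judged then, once.
Trained networks look in the newest picture that a camera, given by its name, has taken for a name from the list of things; names that differ only in an ending like _2 or _b are one class to them, and where a whole thing is asked for, a point or a joint stands for the part that bears it (a point fixed in the world has none). Each returns a list of dicts, best first, with "p" (0 to 1); they miss things now and then, are a little off and sometimes report something else, mostly with a low value. They report only what shows in the picture. A call takes as long as a camera call. They do not tell look-alikes from the thing itself.
- silhouettes(thing, camera): "mask" (384x512 bool, what is visible of it) and "extent" ([centre column, centre row, width, height] in pixels, round what is visible of it).
The state is a dict: "clock": time; "joints": joint angles; "qvel": joint speeds; "tau": joint torques, N m; "tcp_pos": TCP position; "orientation": TCP orientation; "contact_force": force on the tool from outside, world axes, zero at the start; "moment": the same for the moment, N m; "grip_width": finger opening in m; "gripper_force": force on a finger pad.
Only numpy, scipy, OpenCV 4.12 (cv2) and the standard library are available. Lean on these libraries where they do the work, as an engineer would, in place of code of your own. Each camera call takes 0.05 s, during which the arm holds its last target. There are 200 camera calls.

## Working session

There is one attempt and no reset: what is moved stays moved. The work goes in short steps, Python scripts to look and compute and a tool call to move; the robot and the scene stay as the last step left them, time stands still between calls to the robot, and variables do not carry over. Pictures are saved under pics/ and viewed, at most 10 in all, crops included, and the job is handed in when it is done.

Besides the shell and the picture viewer there is one more tool, called after "Call:" as name([rows], argument=value, ...), one row to a line, values as JSON. apply_moves: Moves the arm, as the interface text tells. Its arguments: {"type":"object","properties":{"moves":{"type":"array"},"grip_force":{"type":"number"}},"required":["moves"]}

```bash
mkdir -p pics; ls
python3 - <<'E'
from bench import telemetry, grab_frame, calibration
import cv2,numpy as np
print(telemetry.get_obs())
for n in ("scene","top","wrist"):
    print(n,calibration(n)); 
    cv2.imwrite(f"pics/{n}0.png",grab_frame(n))
a=[cv2.imread(f"pics/{n}0.png") for n in ("scene","top")]
E
```

```text
pics
{'clock': 0.0, 'joints': array([ 1.14288766,  0.47783649,  0.02231708,  1.55644664, -0.01151361,
        1.10930214, -0.08310491]), 'qvel': array([-1.27421438e-03, -6.68933155e-04,  1.42940702e-03,  5.56215242e-04,
        5.16993386e-05,  7.23853529e-04, -1.29132020e-04]), 'tau': array([-3.94982235e-04, -5.96440566e+01,  1.60784326e+00, -2.81196749e+01,
        1.24492549e-02,  9.34429758e-03,  3.08708468e-05]), 'tcp_pos': array([ 0.21202591, -0.64020957,  0.23030291]), 'orientation': array([-3.09971044e+00, -4.99974314e-01,  6.47293017e-04]), 'contact_force': array([-0.07721753, -0.25566782,  0.10377502]), 'moment': array([ 0.03307665, -0.03636476,  0.00376916]), 'gripper_force': 0.0, 'grip_width': 0.08543624971341152}
scene {'fx': 404.2878455045324, 'fy': 404.2878455045324, 'cx': 250.64125479961868, 'cy': 191.76010614724674, 'world_from_camera': array([[-0.89332272,  0.37752919, -0.24381598,  0.85032669],
       [ 0.44922658,  0.76585423, -0.46006823,  0.46298639],
       [ 0.01303831, -0.52051802, -0.85375113,  1.02997787],
       [ 0.        ,  0.        ,  0.        ,  1.        ]])}
top {'fx': 434.46212574012833, 'fy': 434.46212574012833, 'cx': 251.83134449970925, 'cy': 191.5889951225919, 'world_from_camera': array([[ 0.01800134, -0.98922834,  0.14526954,  0.4470852 ],
       [-0.99982657, -0.01850375, -0.00210792, -0.01735286],
       [ 0.00477325, -0.1452064 , -0.98938987,  1.06266563],
       [ 0.        ,  0.        ,  0.        ,  1.        ]])}
wrist {'fx': 300.50072433394706, 'fy': 300.50072433394706, 'cx': 258.13111586097295, 'cy': 195.74721659048294, 'mount': array([[-3.85621988e-04, -9.45471543e-01, -3.25704486e-01,
         8.39397305e-02],
       [ 9.99999924e-01, -3.81098369e-04, -7.76909637e-05,
        -7.97748647e-04],
       [-5.06708531e-05, -3.25704491e-01,  9.45471619e-01,
        -1.42259829e-01],
       [ 0.00000000e+00,  0.00000000e+00,  0.00000000e+00,
         1.00000000e+00]])}
```

View pics/scene0.png

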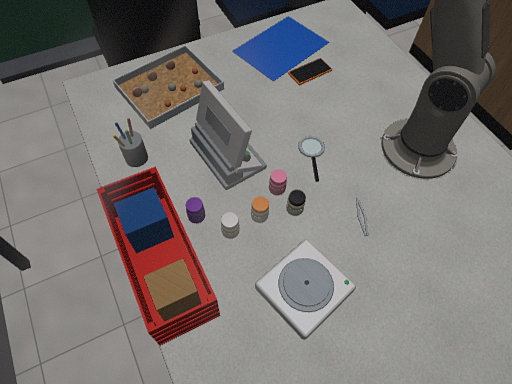

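View pics/top0.png

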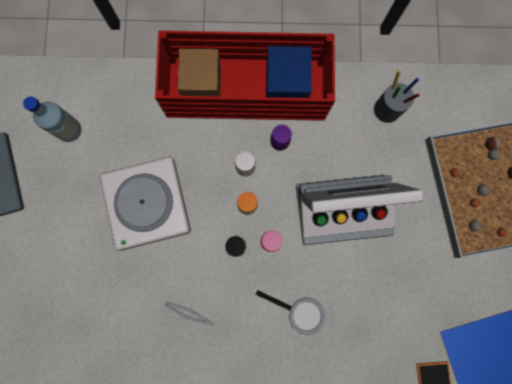

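```bash
cat > h.py <<'E'
import numpy as np,cv2
from bench import telemetry, grab_frame, calibration, silhouettes
from scipy.spatial.transform import Rotation as R
def ray(c,uv,z,T=None):
    k=calibration(c); T=k["world_from_camera"] if T is None else T
    d=T[:3,:3]@np.array([(uv[0]-k["cx"])/k["fx"],(uv[1]-k["cy"])/k["fy"],1]); o=T[:3,3]
    return o+d*(z-o[2])/d[2]
def proj(c,p,T=None):
    k=calibration(c); T=k["world_from_camera"] if T is None else T
    q=T[:3,:3].T@(np.array(p)-T[:3,3]); return np.array([k["cx"]+k["fx"]*q[0]/q[2],k["cy"]+k["fy"]*q[1]/q[2]])
def wristT():
    o=telemetry.get_obs(); T=np.eye(4); T[:3,:3]=R.from_rotvec(o["orientation"]).as_matrix(); T[:3,3]=o["tcp_pos"]
    return T@calibration("wrist")["mount"]
E
python3 - <<'E'
from h import *
for c in ("top","scene"):
    im=grab_frame(c)
    for n in ("key_green_top","key_yellow_top","key_blue_top","key_red_top","pan","balance","jar_orange","jar_white","jar_black","terminal"):
        for s in silhouettes(n,c)[:3]:
            m=s["mask"]; v,u=np.nonzero(m)
            z={"k":.074,"p":.058,"b":.044,"j":.06,"t":.1}[n[0]]
            print(c,n,round(s["p"],2),np.round(s["extent"],1),m.sum(),np.round([u.mean(),v.mean()],1),np.round(ray(c,(u.mean(),v.mean()),z),3))
im=grab_frame("top"); cv2.imwrite("pics/keys.png",cv2.resize(im[165:260,215:430],None,fx=3.7,fy=3.7,interpolation=cv2.INTER_CUBIC))
hsv=cv2.cvtColor(im,cv2.COLOR_BGR2HSV)
for n,(u,v) in dict(green=(321,220),yellow=(341,217),blue=(361,215),red=(381,213),orange=(247,203)).items():
    h0=int(hsv[v,u,0]); w=hsv[v-14:v+15,u-14:u+15].astype(int); d=np.abs((w[...,0]-h0+90)%180-90)
    m=(d<10)&(w[...,1]>110)&(w[...,2]>40); y,x=np.nonzero(m); p=(x.mean()+u-14,y.mean()+v-14)
    print(n,m.sum(),np.round(p,1),np.ptp(x),np.ptp(y),np.round(ray("top",p,.074 if n!="orange" else .068),4))
E
```

```text
top key_green_top 0.62 [320.4 222.6   9.4   8.1] 80 [320.4 219.8] [ 0.53  -0.177  0.074]
top key_green_top 0.21 [144.8 204.8  96.4  93.8] 6225 [144.3 203.4] [0.56  0.226 0.074]
top key_green_top 0.21 [248.4 204.1  24.7  24.7] 379 [247.1 203.3] [ 0.565 -0.009  0.074]
top key_blue_top 0.4 [360.8 214.1  15.   12.9] 93 [360.4 215.3] [ 0.542 -0.268  0.074]
top pan 0.75 [144.2 203.4  90.  101.3] 6253 [144.3 202.9] [0.563 0.23  0.058]
top balance 0.75 [145.2 205.1  92.3  93.9] 6229 [144.1 203.6] [0.563 0.234 0.044]
top jar_orange 0.93 [246.6 203.1  19.9  22.6] 384 [246.7 203. ] [ 0.567 -0.008  0.06 ]
top jar_orange 0.93 [281.6 138.2  19.9  28.9] 431 [280.4 137. ] [ 0.727 -0.085  0.06 ]
top jar_orange 0.71 [271.2 240.9  24.8  20.1] 361 [270.6 241.2] [ 0.48  -0.065  0.06 ]
top jar_white 0.91 [244.9 161.   18.2  25.6] 430 [244.6 163.1] [ 0.662 -0.001  0.06 ]
top jar_black 0.6 [235.7 246.8  19.7  22.7] 332 [235.5 246. ] [0.468 0.016 0.06 ]
top terminal 0.69 [359.8 209.9 123.6  71.2] 5521 [350.2 206.6] [ 0.559 -0.24   0.1  ]
top terminal 0.39 [340.2 218.6  11.1   8. ] 71 [340.3 217.2] [ 0.535 -0
[... 349 characters left out ...]
e jar_orange 0.87 [275.5 184.1  21.4  28.6] 362 [277.4 182.4] [ 0.491 -0.054  0.06 ]
scene jar_orange 0.72 [194.3 211.1  19.2  26.1] 404 [194.9 209.4] [ 0.735 -0.077  0.06 ]
scene jar_white 0.97 [230.2 225.2  17.8  22.5] 397 [229.6 224.4] [0.67  0.007 0.06 ]
scene jar_black 0.87 [297.8 203.9  21.5  25.7] 409 [295.5 202.2] [0.477 0.025 0.06 ]
scene terminal 0.65 [227.6 132.9  77.3 107.8] 4432 [223.  138.8] [ 0.576 -0.236  0.1  ]
green 79 [321.2 219.8] 9 9 [ 0.5302 -0.1787  0.074 ]
yellow 93 [340.8 217.5] 10 9 [ 0.5362 -0.2235  0.074 ]
blue 84 [360.8 215.5] 10 9 [ 0.5416 -0.2694  0.074 ]
red 82 [380.5 213.3] 9 9 [ 0.5475 -0.3144  0.074 ]
orange 331 [246.9 201.9] 20 20 [ 0.5689 -0.0086  0.068 ]
```

View pics/keys.png

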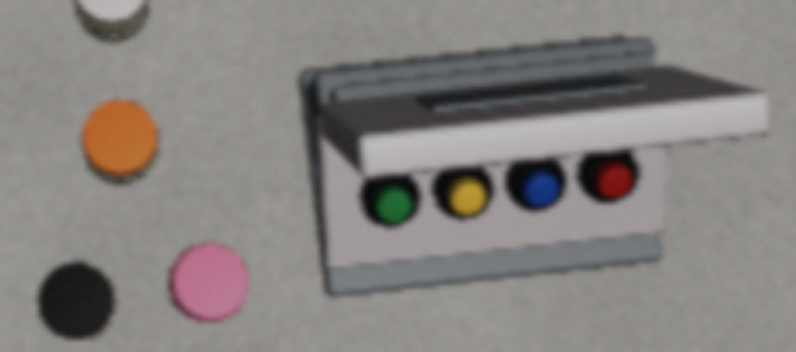

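```bash
cat >> h.py <<'E'
ex=np.array([.992,.126,0]); ex/=np.linalg.norm(ex); ey=np.array([-ex[1],ex[0],0])
n=-.5*ex+np.array([0,0,.75**.5])
RK=np.c_[np.cross(-ey,-n),-ey,-n]   # tilted, camera towards robot
RD=np.c_[-ex,ey,[0,0,-1.]]          # down, camera towards robot
RK[:,1]=ey; RK[:,0]=np.cross(ey,-n)
def to(p,Rt):
    o=telemetry.get_obs(); Rc=R.from_rotvec(o["orientation"]).as_matrix()
    print("shift now-axes",np.round(Rc.T@(p-o["tcp_pos"]),4),"turn(6deg)",np.round(R.from_matrix(Rc.T@Rt).as_rotvec(degrees=True)/6,2),"shift in target axes",np.round(Rt.T@(p-o["tcp_pos"]),4))
KEY=dict(green=[.5302,-.1787,.074],yellow=[.5362,-.2235,.074],blue=[.5416,-.2694,.074],red=[.5475,-.3144,.074])
E
python3 - <<'E'
from h import *
print(np.linalg.det(RK),np.linalg.det(RD)); print(RK,RD)
to(np.array([.42,-.19,.25]),RD)
for u in ((142,202),): print(ray("top",u,.058))
print(ray("scene",(306.5,282.5),.058), ray("scene",(260,202),.07),ray("top",(246.9,201.9),.07))
E
```

```text
0.9999999999999999 1.0
[[-0.85912297 -0.12600378  0.49601488]
 [-0.10912247  0.99202976  0.06300189]
 [-0.5         0.         -0.8660254 ]] [[-0.99202976 -0.12600378  0.        ]
 [-0.12600378  0.99202976  0.        ]
 [-0.          0.         -1.        ]]
shift now-axes [ 0.3389 -0.3626 -0.0187] turn(6deg) [  0.    -0.   -28.15] shift in target axes [-0.2629  0.421  -0.0187]
[0.56534568 0.23551572 0.058     ]
[0.56688466 0.23612998 0.058     ] [ 0.56793482 -0.0136295   0.07      ] [ 0.56864575 -0.00855343  0.07      ]
```

Call:
apply_moves([
  [0,0,0,0.021,-0.0227,-0.001,-1],
  [0,0,0,0.021,-0.0227,-0.001,-1],
  [0,0,0,0.021,-0.0227,-0.001,-1],
  [0,0,0,0.021,-0.0227,-0.001,-1],
  [0,0,0,0.021,-0.0227,-0.001,-1],
  [0,0,0,0.021,-0.0227,-0.001,-1],
  [0,0,0,0.021,-0.0227,-0.001,-1],
  [0,0,0,0.021,-0.0227,-0.001,-1],
])

```text
clock: 1.97
tcp_pos: [0.3151, -0.4142, 0.2396]
orientation: [3.101, 0.5, 0.0]
contact_force: [0.8, 0.3, 1.0]
grip_width: -0.0001
gripper_force: 0.0
```

Call:
apply_moves([
  [0,0,0,0.021,-0.0227,-0.001,-1],
  [0,0,0,0.021,-0.0227,-0.001,-1],
  [0,0,0,0.021,-0.0227,-0.001,-1],
  [0,0,0,0.021,-0.0227,-0.001,-1],
  [0,0,0,0.021,-0.0227,-0.001,-1],
  [0,0,0,0.021,-0.0227,-0.001,-1],
  [0,0,0,0.021,-0.0227,-0.001,-1],
  [0,0,0,0.021,-0.0227,-0.001,-1],
])

```text
clock: 2.63
tcp_pos: [0.4174, -0.189, 0.2477]
orientation: [3.101, 0.5, 0.001]
contact_force: [0.0, -0.8, -0.4]
grip_width: -0.0
gripper_force: 0.0
```

Call:
apply_moves([
  [0,0,-1,0,0,0,-1],
  [0,0,-1,0,0,0,-1],
  [0,0,-1,0,0,0,-1],
  [0,0,-1,0,0,0,-1],
  [0,0,-1,0,0,0,-1],
  [0,0,-1,0,0,0,-1],
  [0,0,-1,0,0,0,-1],
  [0,0,-1,0,0,0,-1],
])

```text
clock: 3.3
tcp_pos: [0.4171, -0.1904, 0.2475]
orientation: [2.625, 1.725, 0.0]
contact_force: [-0.2, 0.7, 0.7]
grip_width: -0.0001
gripper_force: 0.0
```

Run:
```python
from h import *
print(telemetry.get_obs()["joints"])
to(np.array([.42,-.19,.25]),RD)
```

```text
[ 0.60830026  0.12037781 -0.34018165  2.01326643  0.0473155   1.01488314
 -0.1627835 ]
shift now-axes [ 0.0016  0.0025 -0.0025] turn(6deg) [  0.    0.  -20.1] shift in target axes [-0.003   0.0001 -0.0025]
```

Call:
apply_moves([
  [0,0,-1,0,0,0,-1],
  [0,0,-1,0,0,0,-1],
  [0,0,-1,0,0,0,-1],
  [0,0,-1,0,0,0,-1],
  [0,0,-1,0,0,0,-1],
  [0,0,-1,0,0,0,-1],
  [0,0,-1,0,0,0,-1],
  [0,0,-1,0,0,0,-1],
])

```text
clock: 3.97
tcp_pos: [0.417, -0.1904, 0.2475]
orientation: [1.697, 2.644, -0.0]
contact_force: [-0.9, 0.6, 0.3]
grip_width: 0.0001
gripper_force: 0.0
```

Run:
```python
from h import *
print(telemetry.get_obs()["joints"])
to(np.array([.42,-.19,.25]),RD)
```

```text
[ 0.67145692  0.12605352 -0.40870192  2.00956458  0.05897051  1.01663027
  0.66426082]
shift now-axes [-0.0009  0.0029 -0.0025] turn(6deg) [ -0.    0.  -12.1] shift in target axes [-0.003   0.     -0.0025]
```

Call:
apply_moves([
  [0,0,-1,0,0,0,-1],
  [0,0,-1,0,0,0,-1],
  [0,0,-1,0,0,0,-1],
  [0,0,-1,0,0,0,-1],
  [0,0,-1,0,0,0,-1],
  [0,0,-1,0,0,0,-1],
  [0,0,-1,0,0,0,-1],
  [0,0,-1,0,0,0,-1],
])

```text
clock: 4.63
tcp_pos: [0.417, -0.1904, 0.2475]
orientation: [0.475, 3.105, -0.0]
contact_force: [-0.5, -0.0, -0.7]
grip_width: 0.0
gripper_force: 0.0
```

Call:
apply_moves([
  [0,0,-1,0,0,0,-1],
  [0,0,-1,0,0,0,-1],
  [0,0,-1,0,0,0,-1],
  [0,0,-1.0,0,0,0,-1],
  [0,-1,0,0,0,0,-1],
  [0,-1,0,0,0,0,-1],
  [0,-1,0,0,0,0,-1],
  [0,-1,0,0,0,0,-1],
])

```text
clock: 5.3
tcp_pos: [0.417, -0.1908, 0.248]
orientation: [-0.15, 2.721, 0.028]
contact_force: [0.8, 1.1, -0.8]
grip_width: 0.0002
gripper_force: 0.0
```

Run:
```python
from h import *
print(telemetry.get_obs()["joints"])
to(np.array(KEY["green"])+.1*n,RK)
T=wristT(); im=grab_frame("wrist"); cv2.imwrite("pics/w1.png",im)
for k,v in KEY.items(): print(k,proj("wrist",v,T))
```

```text
[ 0.94003909 -0.0378313  -0.47379733  2.24377848 -0.41821394  0.61546066
  2.44957648]
shift now-axes [-0.023  -0.001   0.1057] turn(6deg) [-0.09 -1.02 -0.13] shift in target axes [-0.0115 -0.0022  0.1076]
green [257.65892705 194.56315787]
yellow [220.73231417 195.14829241]
blue [183.031604   195.30032008]
red [146.20580065 195.8093309 ]
```

View pics/w1.png

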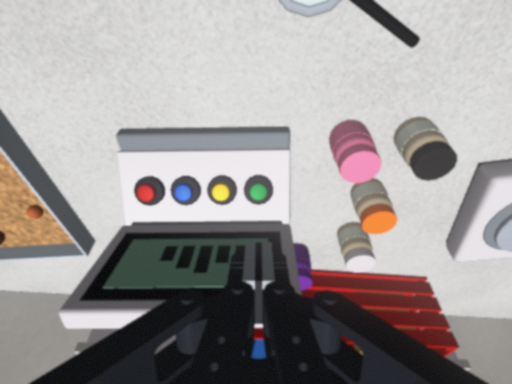

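```bash
cat >> h.py <<'E'
def seg(im,u,v,r=14):
    u,v=int(u),int(v); hsv=cv2.cvtColor(im,cv2.COLOR_BGR2HSV); h0=int(np.median(hsv[v-2:v+3,u-2:u+3,0]))
    w=hsv[v-r:v+r+1,u-r:u+r+1].astype(int); d=np.abs((w[...,0]-h0+90)%180-90)
    m=((d<10)&(w[...,1]>110)&(w[...,2]>40)).astype(np.uint8)
    c=max(cv2.findContours(m,cv2.RETR_EXTERNAL,cv2.CHAIN_APPROX_NONE)[0],key=cv2.contourArea); (x,y),(a,b),_=cv2.minAreaRect(c)
    return (x+u-r,y+v-r),(a,b)
E
python3 - <<'E'
from h import *
T=wristT(); im=cv2.imread("pics/w1.png")
for k,p in dict(green=(259,190),yellow=(221,191),blue=(184,192),red=(147,193)).items():
    q,s=seg(im,*p); print(k,np.round(q,1),np.round(s,1),np.round(ray("wrist",q,.074,T),4), KEY[k])
E
```

```text
green [257.5 191.5] [15. 15.] [ 0.5206 -0.1786  0.074 ] [0.5302, -0.1787, 0.074]
yellow [220.5 191.5] [17. 17.] [ 0.5255 -0.2228  0.074 ] [0.5362, -0.2235, 0.074]
blue [183.  192.5] [17.7 16.3] [ 0.5321 -0.2677  0.074 ] [0.5416, -0.2694, 0.074]
red [146.  192.5] [17. 18.] [ 0.5369 -0.312   0.074 ] [0.5475, -0.3144, 0.074]
```

```bash
cat > look.py <<'E'
from h import *
import sys
T=wristT(); im=grab_frame("wrist"); cv2.imwrite("pics/w%s.png"%sys.argv[1],im)
for k in KEY:
    p=proj("wrist",KEY[k],T)
    try: q,s=seg(im,*p); print(k,np.round(p,1),np.round(q,1),np.round(s,1),np.round(ray("wrist",q,.074,T),4), KEY[k])
    except Exception as e: print(k,p,e)
to(np.array(KEY["green"])+.06*n,RK)
E
python3 look.py 2
```

```text
green [256.6 197.3] [257.  194.5] [14.8 14.8] [ 0.5256 -0.1787  0.074 ] [0.5302, -0.1787, 0.074]
yellow [219.7 197.9] [219.5 194.5] [17. 17.] [ 0.5305 -0.2239  0.074 ] [0.5362, -0.2235, 0.074]
blue [182.1 198.1] [181.8 195.2] [17.  16.3] [ 0.5368 -0.2695  0.074 ] [0.5416, -0.2694, 0.074]
red [145.2 198.7] [145.  195.5] [17. 18.] [ 0.5421 -0.3139  0.074 ] [0.5475, -0.3144, 0.074]
shift now-axes [-0.0321 -0.0016  0.1447] turn(6deg) [-0.07 -1.08 -0.17] shift in target axes [-0.0155 -0.0031  0.1474]
```

Call:
apply_moves([
  [-0.07,-1,-0.17,0,0,0,-1],
  [0,-0.08,0,-0.0022,-0.0005,0.024,-1],
  [0,0,0,-0.0022,-0.0005,0.024,-1],
  [0,0,0,-0.0022,-0.0005,0.024,-1],
  [0,0,0,-0.0022,-0.0005,0.024,-1],
  [0,0,0,-0.0022,-0.0005,0.024,-1],
  [0,0,0,-0.0022,-0.0005,0.024,-1],
  [0,0,0,0,0,0,-1],
])

```text
clock: 6.07
tcp_pos: [0.4982, -0.1786, 0.1232]
orientation: [-0.17, 2.65, 0.056]
contact_force: [-0.1, -1.4, -0.0]
grip_width: 0.0001
gripper_force: 0.0
```

```bash
python3 -c "
from h import *
[grab_frame('wrist') for i in range(3)]"; python3 look.py 3
```

```text
green [253.3 219.9] [253.5 216.5] [23. 27.] [ 0.5263 -0.179   0.074 ] [0.5302, -0.1787, 0.074]
yellow [192.1 220.3] [192.  217.5] [23. 28.] [ 0.5329 -0.2235  0.074 ] [0.5362, -0.2235, 0.074]
blue [129.2 220.2] [129.  217.5] [23. 28.] [ 0.5384 -0.269   0.074 ] [0.5416, -0.2694, 0.074]
red [ 67.5 220.5] [ 67. 218.] [24. 28.] [ 0.5444 -0.3138  0.074 ] [0.5475, -0.3144, 0.074]
shift now-axes [-0.0027 -0.0021  0.0025] turn(6deg) [ 0.04 -0.32 -0.01] shift in target axes [-0.0026 -0.002   0.0026]
```

View pics/w3.png

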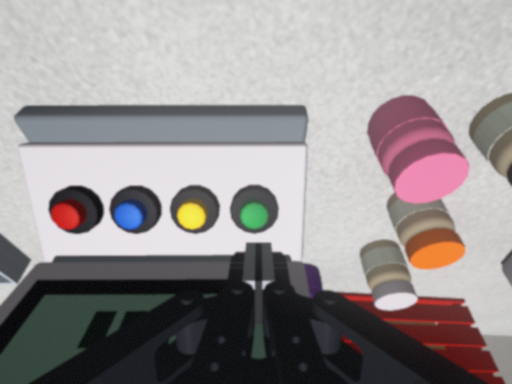

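Call:
apply_moves([
  [0.04,-0.32,0,0,-0.002,0,-1],
  [0,0,0,0,0,0.014,-1],
  [0,0,0,0,0,0.014,-1],
  [0,0,0,0,0,0.014,-1],
  [0,0,0,0,0,0.01,-1],
  [0,0,0,0,0,0,-1],
  [0,0,0,0,0,0,-1],
  [0,0,0,0,0,0,-1],
])

```text
clock: 6.93
tcp_pos: [0.5228, -0.1819, 0.0961]
orientation: [-0.169, 2.646, 0.066]
contact_force: [-0.1, -0.2, 0.3]
grip_width: -0.0
gripper_force: 0.0
```

```bash
sed -i 's/^KEY=.*/KEY=dict(green=[.5277,-.1788,.074],yellow=[.5337,-.2235,.074],blue=[.5391,-.2692,.074],red=[.545,-.3142,.074])/' h.py
cat > look2.py <<'E'
from h import *
import sys
T=wristT(); im=grab_frame("wrist")
for k in KEY:
    try:p=proj("wrist",KEY[k],T);q,s=seg(im,*p); print(k,np.round(p,1),np.round(q,1),np.round(s,1))
    except Exception as e: pass
to(np.array(KEY[sys.argv[1]]),RK); print(telemetry.get_obs()["contact_force"]@n)
E
python3 look2.py green
```

```text
green [260.3 230.2] [260. 229.] [26. 28.]
yellow [185.2 231.3] [185.  230.5] [27. 28.]
blue [107.7 231.6] [107. 231.] [28. 28.]
red [ 30.9 232.6] [ 30. 232.] [28. 28.]
shift now-axes [0.0057 0.0021 0.022 ] turn(6deg) [ 0.17 -0.31 -0.03] shift in target axes [0.0064 0.0025 0.0217]
-0.04045001997583675
```

```bash
python3 -c "
from h import *
o=telemetry.get_obs();print(o['joints'],o['qvel'].round(3),o['tau'].round(1),o['contact_force'],o['tcp_pos'])"
```

```text
[ 0.61318759  0.36689405 -0.29064158  2.25682817 -0.93311483  0.17012015
  2.95813945] [-0.001  0.003 -0.001  0.003 -0.002 -0.002  0.003] [ -0.2 -41.2  -2.1 -17.7  -0.3  -0.3  -0. ] [-0.41155121 -0.16692136 -0.29456631] [ 0.52274813 -0.18194082  0.09601465]
```

```bash
cat >> h.py <<'E'
RK=np.c_[ey,np.cross(-n,ey),-n]
E
python3 -c "
from h import *
to(np.array(KEY['green'])+.05*n,RK)"
```

```text
shift now-axes [ 0.0073  0.003  -0.028 ] turn(6deg) [-0.11 -0.37 14.97] shift in target axes [ 0.0025 -0.0064 -0.0283]
```

Call:
apply_moves([
  [0,0,0,0.006,0,-0.028,-1],
  [0,0,1,0,0,0,-1],
  [0,0,1,0,0,0,-1],
  [0,0,1,0,0,0,-1],
  [0,0,1,0,0,0,-1],
  [0,0,1,0,0,0,-1],
  [0,0,1,0,0,0,-1],
  [0,0,1,0,0,0,-1],
])

```text
clock: 7.65
tcp_pos: [0.5044, -0.1847, 0.1177]
orientation: [0.808, 2.563, 0.304]
contact_force: [1.1, 0.6, 0.3]
grip_width: 0.0002
gripper_force: 0.0
```

Call:
apply_moves([
  [0,0,1,0,0,0,-1],
  [0,0,1,0,0,0,-1],
  [0,0,1,0,0,0,-1],
  [0,0,1,0,0,0,-1],
  [0,0,1,0,0,0,-1],
  [0,0,1,0,0,0,-1],
  [0,0,1,0,0,0,-1],
  [0,0,1,0,0,0,-1],
])

```text
clock: 8.32
tcp_pos: [0.5044, -0.1847, 0.1177]
orientation: [1.843, 2.083, 0.541]
contact_force: [0.3, 0.2, 0.5]
grip_width: -0.0003
gripper_force: 0.0
```

```bash
python3 -c "
from h import *
[grab_frame('wrist') for i in range(3)]
o=telemetry.get_obs();print(o['joints'])
to(np.array(KEY['green'])+.05*n,RK)"; python3 look2.py green
```

```text
[ 0.26024128  0.29005292  0.1432236   2.29994004 -1.17709372  0.31589029
  1.61408733]
shift now-axes [ 0.0028 -0.0013 -0.0003] turn(6deg) [-0.31 -0.17 -0.01] shift in target axes [ 0.0028 -0.0013 -0.0004]
green [259.2 218.5] [258.5 217.5] [27. 27.]
blue [259.1 325.9] [258.  330.5] [15. 12.]
shift now-axes [0.0019 0.0003 0.0496] turn(6deg) [-0.31 -0.17 -0.  ] shift in target axes [ 0.0028 -0.0013  0.0495]
-0.6533682625766666
```

Call:
apply_moves([
  [-0.31,-0.17,0,0,0,0,-1],
  [0,0,0,0.0028,-0.0013,0.01,-1],
  [0,0,0,0,0,0.012,-1],
  [0,0,0,0,0,0.012,-1],
  [0,0,0,0,0,0.011,-1],
  [0,0,0,0,0,0,-1],
  [0,0,0,0,0,0,-1],
  [0,0,0,0,0,0,-1],
])

```text
clock: 9.18
tcp_pos: [0.5273, -0.1826, 0.0852]
orientation: [1.823, 2.069, 0.547]
contact_force: [-0.2, -0.7, 0.2]
grip_width: -0.0002
gripper_force: 0.0
```

```bash
python3 -c "
from h import *
o=telemetry.get_obs();print(o['joints'])"; python3 look2.py green
```

```text
[ 0.5250479   0.38592136 -0.19266538  2.27369242 -1.36582236  0.1696504
  1.81406065]
green [250.4 243.3] [250.  240.5] [23. 28.]
blue [251.7 366.4] [257.5 356. ] [ 8. 15.]
shift now-axes [ 0.0033 -0.0048  0.0103] turn(6deg) [-0.12 -0.07 -0.01] shift in target axes [ 0.0034 -0.0049  0.0102]
-0.12633880619181082
  return _methods._mean(a, axis=axis, dtype=dtype,
  ret = ret.dtype.type(ret / rcount)
```

```bash
cat >> h.py <<'E'
def tilt(d): 
    z=np.sin(np.radians(d))*ex-np.array([0,0,np.cos(np.radians(d))]); return np.c_[ey,np.cross(z,ey),z]
RK=tilt(22)
E
python3 -c "
from h import *
o=telemetry.get_obs();print(o['joints'])
to(np.array(KEY['green'])+.012*n,RK)"
```

```text
[ 0.52553111  0.3855657  -0.19351277  2.27395071 -1.36587332  0.16971764
  1.81404417]
shift now-axes [ 0.0034 -0.005  -0.0017] turn(6deg) [ 1.21 -0.07 -0.01] shift in target axes [ 0.0034 -0.0051 -0.0011]
```

Call:
apply_moves([
  [1,0,0,0,0,-0.002,-1],
  [0.25,0,0,0.003,-0.004,0,-1],
  [0,0,0,0,0,0,-1],
  [0,0,0,0,0,0,-1],
  [0,0,0,0,0,0,-1],
  [0,0,0,0,0,0,-1],
  [0,0,0,0,0,0,-1],
  [0,0,0,0,0,0,-1],
])

```text
clock: 9.9
tcp_pos: [0.5253, -0.1785, 0.0829]
orientation: [1.857, 2.112, 0.499]
contact_force: [-0.1, 0.2, -0.1]
grip_width: -0.0001
gripper_force: 0.0
```

```bash
python3 -c "
from h import *
o=telemetry.get_obs();print(o['joints'])"; python3 look2.py green 2>/dev/null
```

```text
[ 0.32749943  0.37905975  0.01361455  2.25661038 -1.13203218  0.23887583
  1.54413556]
blue [256.  373.9] [259. 359.] [0. 0.]
shift now-axes [-0.0006 -0.0018  0.009 ] turn(6deg) [ 0.64 -0.14 -0.01] shift in target axes [-0.0005 -0.0011  0.0091]
-0.3394714454171771
```

Call:
apply_moves([
  [0.64,-0.14,0,-0.0005,-0.001,0,-1],
  [0,0,0,0,0,0.002,-1],
  [0,0,0,0,0,0.002,-1],
  [0,0,0,0,0,0.002,-1],
  [0,0,0,0,0,0,-1],
  [0,0,0,0,0,0,-1],
  [0,0,0,0,0,0,-1],
  [0,0,0,0,0,0,-1],
])

```text
clock: 10.62
tcp_pos: [0.5228, -0.1782, 0.0738]
orientation: [1.888, 2.14, 0.438]
contact_force: [-8.8, -1.4, -5.6]
grip_width: -0.0002
gripper_force: 0.0
```

```bash
python3 look2.py green 2>/dev/null;  python3 -c "
from h import *
o=telemetry.get_obs();print(o['joints']);cv2.imwrite('pics/w5.png',grab_frame('wrist'))"
```

```text
shift now-axes [-0.0012  0.0045  0.0017] turn(6deg) [ 0.11 -0.08 -0.03] shift in target axes [-0.0012  0.0045  0.0016]
-0.25383387031212745
[ 0.20249271  0.39687861  0.13789272  2.24242459 -1.00991464  0.26998237
  1.39679955]
```

View pics/w5.png

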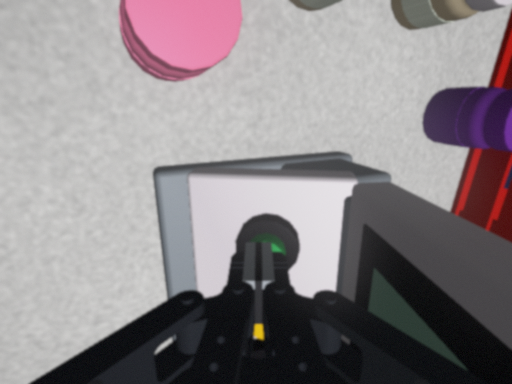

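Call:
apply_moves([
  [0,0,0,0,-0.004,-0.02,-1],
  [0,0,0,0,-0.004,-0.025,-1],
  [0,0,-1,0,0,0,-1],
  [0,0,-1,0,0,0,-1],
  [0,0,-1,0,0,0,-1],
  [0,0,-1,0,0,0,-1],
  [0,0,-1,0,0,0,-1],
  [0,0,-1,0,0,0,-1],
])

```text
clock: 11.38
tcp_pos: [0.5025, -0.1816, 0.1148]
orientation: [1.097, 2.557, 0.296]
contact_force: [0.4, -0.4, 0.3]
grip_width: -0.0001
gripper_force: 0.0
```

Call:
apply_moves([
  [0,0,-1,0,0,0,-1],
  [0,0,-1,0,0,0,-1],
  [0,0,-1,0,0,0,-1],
  [0,0,-1,0,0,0,-1],
  [0,0,-1,0,0,0,-1],
  [0,0,-1,0,0,0,-1],
  [0,0,-1,0,0,0,-1],
  [0,0,0,0,0,0,-1],
])

```text
clock: 12.05
tcp_pos: [0.5025, -0.1817, 0.1147]
orientation: [0.108, 2.741, 0.102]
contact_force: [0.9, -0.5, -0.9]
grip_width: 0.0001
gripper_force: 0.0
```

```bash
cat >> h.py <<'E'
def fl(d,yaw): # tilt d deg forward, flipped (tool y ~ ey), yaw deg off about tool z
    return tilt(d)@R.from_euler('z',-90+yaw,degrees=True).as_matrix()
RK=fl(25,12)
E
cat > look3.py <<'E'
from h import *
import sys
o=telemetry.get_obs();print(o['joints'].round(3),o['contact_force']@n, "tilt",np.degrees(np.arccos(-R.from_rotvec(o['orientation']).as_matrix()[2,2])))
T=wristT(); im=grab_frame("wrist")
for k in KEY:
    try:p=proj("wrist",KEY[k],T);q,s=seg(im,*p); print(k,np.round(p,1),np.round(q,1),np.round(s,1))
    except Exception as e: pass
K=np.array(KEY[sys.argv[1]]); d=float(sys.argv[2]); to(K+d*n,fl(float(sys.argv[3]),float(sys.argv[4])))
print("above face mm",1000*(o['tcp_pos']-K)@n,"upslope",1000*(o['tcp_pos']-K)@(ex*.866+np.array([0,0,.5])),"row",1000*(o['tcp_pos']-K)@ey)
E
python3 look3.py green .05 25 12
```

```text
[ 0.412  0.292 -0.079  2.249 -0.595  0.289  2.378] -1.1955253604401908 tilt 23.081569326349236
green [258.6 231.7] [258.  229.5] [25. 28.]
yellow [196.2 244. ] [196. 243.] [26. 28.]
blue [133.8 255.7] [133.  254.5] [27. 28.]
red [ 74.1 267.4] [ 74. 266.] [26. 28.]
shift now-axes [-0.0014  0.0001 -0.0022] turn(6deg) [-0.01 -0.33 -0.03] shift in target axes [-0.0015  0.0001 -0.0021]
above face mm 47.97559760950852 upslope -1.6136202720049901 row 0.2648058130723028
```

```bash
python3 look3.py green .004 25 12
```

```text
[ 0.411  0.292 -0.078  2.249 -0.596  0.289  2.373] -0.4867630780629799 tilt 23.08118847647462
green [258.8 231.7] [258.  229.5] [25. 28.]
yellow [196.4 244.4] [196. 243.] [26. 28.]
blue [134.2 256.3] [134. 255.] [26. 28.]
red [ 74.7 268.3] [ 74. 267.] [26. 28.]
shift now-axes [-0.0069  0.0009  0.0434] turn(6deg) [-0.01 -0.33 -0.04] shift in target axes [-0.0054  0.0009  0.0436]
above face mm 47.98684348577893 upslope -1.6480544832685347 row 0.20918208931254378
```

Call:
apply_moves([
  [0,-0.33,0,0,0,0,-1],
  [0,0,0,-0.0014,0.0002,0.011,-1],
  [0,0,0,-0.0014,0.0002,0.011,-1],
  [0,0,0,-0.0014,0.0002,0.011,-1],
  [0,0,0,-0.0014,0.0002,0.011,-1],
  [0,0,0,0,0,0,-1],
  [0,0,0,0,0,0,-1],
  [0,0,0,0,0,0,-1],
])

```text
clock: 12.82
tcp_pos: [0.5259, -0.179, 0.0774]
orientation: [0.115, 2.707, 0.099]
contact_force: [-0.4, -0.9, -0.2]
grip_width: 0.0
gripper_force: 0.0
```

```bash
python3 look3.py green -.007 25 12;  python3 -c "
from h import *
cv2.imwrite('pics/w6.png',grab_frame('wrist'))"
```

```text
[ 0.45   0.391 -0.148  2.246 -0.854  0.17   2.632] 0.03361844391732366 tilt 24.987404079524637
yellow [178.7 269.6] [178. 269.] [28. 28.]
blue [101.3 283.8] [101. 283.] [28. 28.]
red [ 28.2 297.7] [ 28.  296.5] [27. 28.]
shift now-axes [-0.0006  0.0002  0.011 ] turn(6deg) [-0.01  0.   -0.01] shift in target axes [-0.0006  0.0002  0.011 ]
above face mm 3.8550393963248384 upslope 0.13388047638896983 row 0.049249730411199705
```

View pics/w6.png

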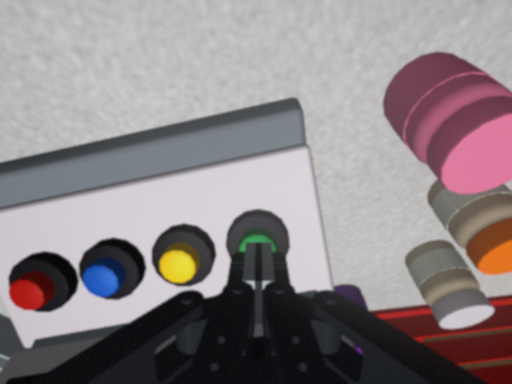

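Call:
apply_moves([
  [0,0.6,0,0,0,0,-1],
  [0,0,0,-0.0005,0,0.003,-1],
  [0,0,0,-0.0005,0,0.002,-1],
  [0,0,0,-0.0005,0,0.002,-1],
  [0,0,0,0,0,0.002,-1],
  [0,0,0,0,0,0.001,-1],
  [0,0,0,0,0,0,-1],
  [0,0,0,0,0,0,-1],
])

```text
clock: 13.58
tcp_pos: [0.5324, -0.1787, 0.0705]
orientation: [0.113, 2.751, 0.106]
contact_force: [-11.1, 0.2, 28.4]
grip_width: -0.0002
gripper_force: 15.2
```

```bash
python3 look3.py green -.007 22 12
```

```text
[ 0.329  0.412 -0.018  2.213 -0.807  0.232  2.566] 30.08163432520478 tilt 22.557585207116805
yellow [173.5 274.3] [173. 274.] [28. 28.]
blue [ 90.9 289.9] [ 90. 289.] [28. 28.]
shift now-axes [0.0021 0.     0.0019] turn(6deg) [ 0.12  0.07 -0.01] shift in target axes [0.002  0.     0.0019]
above face mm -5.387732779139137 upslope 2.2418170612442188 row -0.4657732914402086
```

Call:
apply_moves([
  [0,0,0,0,0,-0.01,-1],
  [0,0,0,0.002,0,-0.02,-1],
  [0,0,0,0.002,0,-0.02,-1],
  [0,0,0,0,-0.022,0,-1],
  [0,0,0,0,-0.022,0,-1],
  [0,0,0,0,-0.022,0,-1],
  [0,0,0,0,-0.022,0,-1],
  [0,0,0,0,0,0,-1],
])

```text
clock: 14.3
tcp_pos: [0.5022, -0.273, 0.1045]
orientation: [0.12, 2.755, 0.102]
contact_force: [0.8, -1.3, -0.7]
grip_width: -0.0002
gripper_force: 0.0
```

```bash
python3 -c "
from h import *
[grab_frame('wrist') for i in range(3)]";python3 look3.py blue .004 25 16
```

```text
[ 0.443  0.374  0.087  2.152 -0.745  0.407  2.668] 0.40734132660860567 tilt 22.258506092121458
green [385.7 229.8] [385. 228.] [26. 28.]
yellow [319.8 242.9] [319.  241.5] [27. 28.]
blue [254.2 255.4] [249.7 242.9] [ 6.3 21. ]
red [191.2 267.8] [191.  266.5] [27. 28.]
shift now-axes [-0.022  -0.0028  0.0376] turn(6deg) [ 0.01 -0.48  0.66] shift in target axes [-0.0202 -0.0013  0.0386]
above face mm 44.205251048693256 upslope -15.90674529582233 row 6.2583003407313
```

Call:
apply_moves([
  [0,-0.48,0.66,0,0,0,-1],
  [0,0,0,-0.01,-0.0006,0,-1],
  [0,0,0,-0.01,-0.0006,0,-1],
  [0,0,0,0,0,0.013,-1],
  [0,0,0,0,0,0.013,-1],
  [0,0,0,0,0,0.0125,-1],
  [0,0,0,0,0,0,-1],
  [0,0,0,0,0,0,-1],
])

```text
clock: 15.17
tcp_pos: [0.5371, -0.269, 0.0776]
orientation: [0.205, 2.704, 0.122]
contact_force: [1.1, -0.3, -0.3]
grip_width: -0.0
gripper_force: 0.0
```

```bash
python3 look3.py blue -.006 25 16
```

```text
[ 0.508  0.453 -0.016  2.127 -0.894  0.314  2.74 ] -0.7917766554858447 tilt 25.004484760298176
green [423.  212.6] [423. 212.] [28. 28.]
yellow [338.5 234.3] [338. 234.] [28. 28.]
blue [256.4 254.6] [263.  241.3] [ 2.4 12.3]
red [179.4 274.3] [179. 274.] [28. 28.]
shift now-axes [-0.0005  0.0004  0.0105] turn(6deg) [0.   0.01 0.01] shift in target axes [-0.0005  0.0004  0.0105]
above face mm 4.037886563586486 upslope 0.11960934094368914 row 0.4249119638958836
```

Call:
apply_moves([
  [0,0,0,0,0,0.003,-1],
  [0,0,0,0,0,0.002,-1],
  [0,0,0,0,0,0.002,-1],
  [0,0,0,0,0,0.002,-1],
  [0,0,0,0,0,0.001,-1],
  [0,0,0,0,0,0,-1],
  [0,0,0,0,0,0,-1],
  [0,0,0,0,0,0,-1],
])

```text
clock: 15.88
tcp_pos: [0.5422, -0.2702, 0.07]
orientation: [0.206, 2.701, 0.12]
contact_force: [-2.9, 1.4, 9.7]
grip_width: 0.0003
gripper_force: 5.0
```

```bash
python3 look3.py blue -.006 25 16
```

```text
[ 0.52   0.472 -0.035  2.12  -0.911  0.295  2.758] 9.760085051664463 tilt 25.142650847824612
green [435.9 216.4] [435. 216.] [28. 28.]
yellow [346.  239.2] [345. 239.] [28. 28.]
blue [258.9 260.5] [271.5 248.5] [5. 1.]
red [177.6 281. ] [177. 280.] [28. 28.]
shift now-axes [0.0008 0.0012 0.0011] turn(6deg) [-0.01  0.03  0.01] shift in target axes [0.0008 0.0012 0.0011]
above face mm -4.908601881852346 upslope 0.5825858162597608 row -1.3465653631515533
```

Call:
apply_moves([
  [0,0,0,0,0,0.0015,-1],
  [0,0,0,0,0,0,-1],
  [0,0,0,0,0,0,-1],
  [0,0,0,0,0,-0.015,-1],
  [0,0,0,0.003,0,-0.04,-1],
  [0,0,0,0.01,0,-0.04,-1],
  [0,0,0,0.01,0,-0.04,-1],
  [0,0,0,0.01,0,-0.035,-1],
])

```text
clock: 16.6
tcp_pos: [0.4395, -0.2737, 0.2095]
orientation: [0.208, 2.703, 0.119]
contact_force: [0.4, -0.6, 0.0]
grip_width: -0.0003
gripper_force: 0.0
```

Run:
```python
from h import *
[grab_frame('wrist') for i in range(3)]
print(telemetry.get_obs()['joints'])
J=np.array([.569,-.009,.2])
to(J,RD)
to(np.array([.45,-.09,.25]),RD)
```

```text
[ 0.42332093  0.11611782  0.20964333  2.20027032 -0.60721916  0.57800508
  2.51695142]
shift now-axes [-0.0669  0.277   0.0769] turn(6deg) [ 0.55  4.19 -2.64] shift in target axes [-0.1606  0.2474  0.0105]
shift now-axes [ 0.0059  0.1876 -0.0227] turn(6deg) [ 0.55  4.19 -2.64] shift in target axes [-0.0324  0.1821 -0.0395]
```

Call:
apply_moves([
  [0.11,0.84,-0.53,0,0,-0.005,1],
  [0.11,0.84,-0.53,0,0,-0.005,1],
  [0.11,0.84,-0.53,0,0,-0.005,1],
  [0.11,0.84,-0.53,0,0,-0.005,1],
  [0.11,0.84,-0.53,0,0,-0.005,1],
  [0,0,0,-0.01,0.04,-0.003,1],
  [0,0,0,-0.01,0.04,-0.003,1],
  [0,0,0,-0.01,0.04,-0.003,1],
])

```text
clock: 17.42
tcp_pos: [0.4497, -0.1493, 0.2395]
orientation: [0.205, -3.127, -0.005]
contact_force: [0.7, 0.3, -0.5]
grip_width: 0.0855
gripper_force: 0.0
```

```bash
cat > jar.py <<'E'
from h import *
[grab_frame('wrist') for i in range(3)]
o=telemetry.get_obs();print(o['joints'].round(2),o['tcp_pos'],o['grip_width'])
T=wristT(); im=grab_frame('wrist')
hsv=cv2.cvtColor(im,cv2.COLOR_BGR2HSV); m=((hsv[...,0]>5)&(hsv[...,0]<20)&(hsv[...,1]>170)&(hsv[...,2]>100)).astype(np.uint8)
p=proj('wrist',[.569,-.009,.07],T); print("pred",p)
for c in cv2.findContours(m,cv2.RETR_EXTERNAL,cv2.CHAIN_APPROX_NONE)[0]:
    if cv2.contourArea(c)>150: M=cv2.moments(c); q=(M['m10']/M['m00'],M['m01']/M['m00']); print(np.round(q,1),cv2.contourArea(c),cv2.boundingRect(c),ray('wrist',q,.067,T).round(4))
E
python3 jar.py; python3 -c "
from h import *
to(np.array([.569,-.009,.2]),RD)"
```

```text
[ 0.06  0.14  0.14  2.01 -0.03  1.    1.92] [ 0.45016459 -0.14736322  0.23988442] 0.08546362274325776
pred [355.80077119 284.63508922]
shift now-axes [-0.1375  0.1235  0.0395] turn(6deg) [ 0.03 -0.06  0.08] shift in target axes [-0.1362  0.1247  0.04  ]
```

Call:
apply_moves([
  [0.03,-0.06,0.08,-0.023,0.021,0.005,1],
  [0,0,0,-0.023,0.021,0.007,1],
  [0,0,0,-0.023,0.021,0.007,1],
  [0,0,0,-0.023,0.021,0.007,1],
  [0,0,0,-0.022,0.021,0.007,1],
  [0,0,0,-0.022,0.02,0.007,1],
  [0,0,0,0,0,0,1],
  [0,0,0,0,0,0,1],
])

```text
clock: 18.28
tcp_pos: [0.5691, -0.0107, 0.1993]
orientation: [0.193, -3.134, 0.001]
contact_force: [0.3, -0.5, 0.4]
grip_width: 0.0854
gripper_force: 0.0
```

```bash
python3 jar.py; python3 -c "
from h import *
cv2.imwrite('pics/w7.png',grab_frame('wrist'))
to(np.array([.569,-.009,.1]),RD)"
```

```text
[-0.14  0.33  0.06  1.85 -0.02  0.96  1.62] [ 0.56825557 -0.01316342  0.20072374] 0.08543026093087877
pred [261.84312535 187.26328685]
[262.7 185.1] 1548.0 (240, 163, 46, 45) [ 0.5677 -0.0083  0.067 ]
shift now-axes [-0.001   0.0038  0.1013] turn(6deg) [-0.01  0.01 -0.07] shift in target axes [-0.0011  0.0037  0.1013]
```

View pics/w7.png

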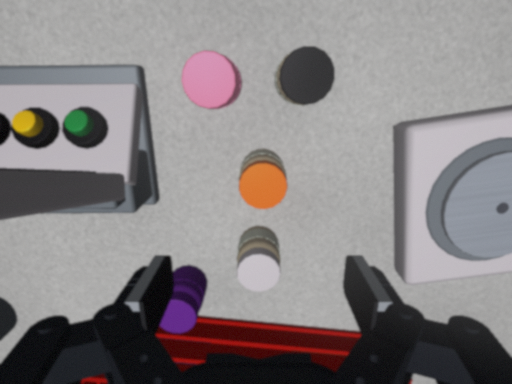

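Call:
apply_moves([
  [0,0,-0.07,0,0.004,0,1],
  [0,0,0,0,0,0.035,1],
  [0,0,0,0,0,0.035,1],
  [0,0,0,0,0,0.035,1],
  [0,0,0,0,0,0.035,1],
  [0,0,0,0,0,0.03,1],
  [0,0,0,0,0,0.0157,1],
  [0,0,0,0,0,0,1],
])

```text
clock: 19.2
tcp_pos: [0.5656, -0.0074, 0.0123]
orientation: [0.202, -3.13, 0.001]
contact_force: [-0.5, -0.4, 0.2]
grip_width: 0.0851
gripper_force: 0.0
```

Call:
apply_moves([
  [0,0,0,0,0,0,-1],
  [0,0,0,0,0,0,-1],
  [0,0,0,0,0,0,-1],
  [0,0,0,0,0,0,-1],
  [0,0,0,0,0,0,-1],
  [0,0,0,0,0,0,-1],
  [0,0,0,0,0,0,-1],
  [0,0,0,0,0,0,-1],
], grip_force=25)

```text
clock: 19.87
tcp_pos: [0.57, -0.0073, 0.0176]
orientation: [-0.201, 3.13, -0.001]
contact_force: [-0.7, -0.7, 6.5]
grip_width: 0.0491
gripper_force: 25.8
```

```bash
python3 -c "
from h import *
o=telemetry.get_obs();print(o)
to(np.array([.566,.236,.15]),RD)"
```

```text
{'clock': 19.8667, 'joints': array([-0.12482301,  0.59126462,  0.03563153,  1.9618685 , -0.03402712,
        0.58426031,  1.63241698]), 'qvel': array([ 0.00098232, -0.00173534, -0.00134016,  0.00083132, -0.0005994 ,
       -0.00081868, -0.00169528]), 'tau': array([-2.44350135e-01, -5.21745944e+01,  1.75535996e+00, -1.65164816e+01,
       -6.66694343e-02, -3.67848398e-01, -2.81155034e-02]), 'tcp_pos': array([ 0.56998356, -0.00728953,  0.01762143]), 'orientation': array([-2.01499591e-01,  3.13032363e+00, -1.48097940e-03]), 'contact_force': array([-0.65534358, -0.70218863,  6.4640411 ]), 'moment': array([-0.0719698 ,  0.26590931,  0.03629166]), 'gripper_force': 25.79319908749312, 'grip_width': 0.0490783535189022}
shift now-axes [-0.0279  0.2416 -0.1326] turn(6deg) [-0.01  0.05  0.02] shift in target axes [-0.0267  0.2419 -0.1324]
```

Call:
apply_moves([
  [0,0,0,0,0,-0.01,-1],
  [0,0,0,0,0,-0.03,-1],
  [0,0,0,0,0,-0.03,-1],
  [0,0,0,0,0,-0.03,-1],
  [0,0,0,0,0,-0.03,-1],
  [0,0,0,0,0,0,-1],
  [0,0,0,-0.003,0.02,0,-1],
  [0,0,0,-0.003,0.03,0,-1],
], grip_force=40)

```text
clock: 20.53
tcp_pos: [0.5684, 0.0399, 0.147]
orientation: [-0.192, 3.132, -0.004]
contact_force: [1.0, -0.9, -1.8]
grip_width: 0.0485
gripper_force: 42.1
```

Call:
apply_moves([
  [0,0,0,-0.0035,0.032,0,-1],
  [0,0,0,-0.0035,0.032,0,-1],
  [0,0,0,-0.0035,0.032,0,-1],
  [0,0,0,-0.0035,0.032,0,-1],
  [0,0,0,-0.0035,0.032,0,-1],
  [0,0,0,-0.003,0.02,0,-1],
  [0,0,0,0,0.011,0,-1],
  [0,0,0,0,0,0,-1],
])

```text
clock: 21.2
tcp_pos: [0.5626, 0.2386, 0.1455]
orientation: [-0.209, 3.133, 0.001]
contact_force: [-0.5, 0.4, -1.3]
grip_width: 0.0485
gripper_force: 42.1
```

```bash
python3 -c "
from h import *
[grab_frame('wrist') for i in range(3)]
o=telemetry.get_obs();print(o['tcp_pos'],o['grip_width'],o['gripper_force'],o['contact_force'])
to(np.array([.566,.236,.0]),RD)
T=wristT();print(proj('wrist',[.566,.236,.058],T)); a=grab_frame('wrist');b=grab_frame('scene');cv2.imwrite('pics/p8.png',np.hstack([a,b])[::1,::1][:, :1024]); cv2.imwrite('pics/p8.png',cv2.resize(np.hstack([a,b[150:,150:]if 0 else b]),(800,300)))"
```

```text
[0.56389184 0.23276221 0.14532217] 0.048679205758804626 42.09920640802011 [ 0.06409255 -0.27725728 -1.3450392 ]
shift now-axes [-0.0024  0.0033  0.1453] turn(6deg) [-0.02  0.01  0.  ] shift in target axes [-0.0025  0.0029  0.1453]
[261.12464589 204.51318363]
```

View pics/p8.png

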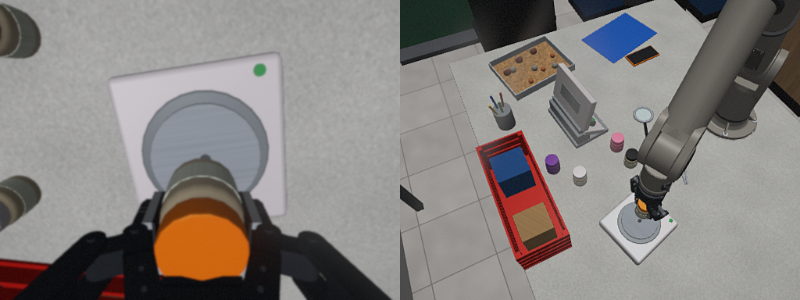

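Call:
apply_moves([
  [0,0,0,-0.0024,0.0033,0.01,-1],
  [0,0,0,0,0,0.02,-1],
  [0,0,0,0,0,0.018,-1],
  [0,0,0,0,0,0.01,-1],
  [0,0,0,0,0,0.004,-1],
  [0,0,0,0,0,0.001,-1],
  [0,0,0,0,0,0.001,-1],
  [0,0,0,0,0,0,-1],
])

```text
clock: 22.12
tcp_pos: [0.5664, 0.239, 0.082]
orientation: [-0.202, 3.132, -0.001]
contact_force: [0.5, 0.4, -2.0]
grip_width: 0.0486
gripper_force: 42.1
```

```bash
python3 -c "
from h import *
[grab_frame('wrist') for i in range(3)]
o=telemetry.get_obs();print(o['tcp_pos'],o['grip_width'],o['contact_force'])
to(np.array([.566,.236,.0756]),RD)"
```

```text
[0.56629013 0.23910846 0.08222181] 0.04868949605528395 [ 0.62112608  1.04730404 -2.3126214 ]
shift now-axes [ 0.0007 -0.003   0.0066] turn(6deg) [-0.    0.03  0.02] shift in target axes [ 0.0007 -0.003   0.0066]
```

Call:
apply_moves([
  [0,0,0,0,-0.002,0.002,-1],
  [0,0,0,0,0,0.0015,-1],
  [0,0,0,0,0,0.001,-1],
  [0,0,0,0,0,0.0007,-1],
  [0,0,0,0,0,0.0005,-1],
  [0,0,0,0,0,0.0005,-1],
  [0,0,0,0,0,0,-1],
  [0,0,0,0,0,0,-1],
])

```text
clock: 22.93
tcp_pos: [0.5659, 0.2368, 0.0758]
orientation: [-0.202, 3.134, -0.002]
contact_force: [-3.1, -1.5, 4.9]
grip_width: 0.0485
gripper_force: 42.8
```

Call:
apply_moves([
  [0,0,0,0,0,0,-0.2],
  [0,0,0,0,0,0,0.2],
  [0,0,0,0,0,0,0.5],
  [0,0,0,0,0,0,1],
  [0,0,0,0,0,0,1],
  [0,0,0,0,0,0,1],
  [0,0,0,0,0,0,1],
  [0,0,0,0,0,0,1],
])

```text
clock: 23.6
tcp_pos: [0.566, 0.2369, 0.0751]
orientation: [-0.202, 3.134, -0.001]
contact_force: [0.5, 0.5, -0.6]
grip_width: 0.0853
gripper_force: 0.0
```

Call:
apply_moves([
  [0,0,0,0,0,-0.01,1],
  [0,0,0,0,0,-0.02,1],
  [0,0,0,0,0,-0.03,1],
  [0,0,0,0,0,-0.03,1],
  [0,0,0,0,0,-0.035,1],
  [0,0,0,0,0,-0.035,1],
  [0,0,0,0,0,0,1],
  [0,0,0,0,0,0,1],
])

```text
clock: 24.27
tcp_pos: [0.5672, 0.2376, 0.2387]
orientation: [-0.201, 3.128, 0.002]
contact_force: [-1.2, -0.1, -0.9]
grip_width: 0.0856
gripper_force: 0.0
```

```bash
python3 jar.py;  python3 - <<'E'
from h import *
im=grab_frame('top'); print(seg(im,144,202,30)); cv2.imwrite('pics/w9.png',grab_frame('wrist'))
print(proj('wrist',[.566,.236,.128],wristT()))
to(np.array([.46,-.15,.24]),RD)
E
```

```text
[-0.5   0.37  0.    1.71 -0.    1.06  1.2 ] [0.56500878 0.23664261 0.23429225] 0.08541744162080435
pred [ 20.06368112 150.75096778]
[258.4 191.6] 1872.0 (234, 168, 50, 49) [0.5823 0.2396 0.067 ]
((134.5, 199.0), (20.0, 21.0))
[256.626531   195.43058405]
shift now-axes [ 0.1539 -0.37   -0.0053] turn(6deg) [-0.02 -0.01  0.02] shift in target axes [ 0.153  -0.3703 -0.0062]
```

View pics/w9.png

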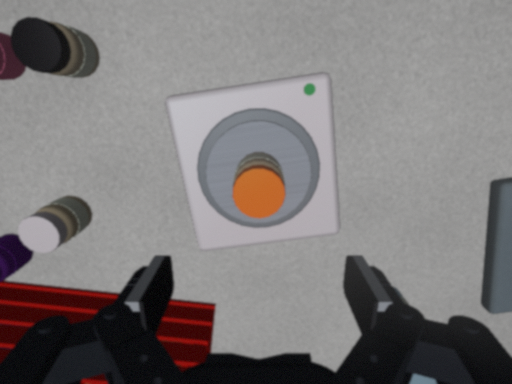

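Call:
apply_moves([
  [0,0,0,0.013,-0.031,0,-1],
  [0,0,0,0.013,-0.031,0,-1],
  [0,0,0,0.013,-0.031,0,-1],
  [0,0,0,0.013,-0.031,0,-1],
  [0,0,0,0.013,-0.031,0,-1],
  [0,0,0,0.013,-0.031,0,-1],
  [0,0,0,0.013,-0.031,0,-1],
  [0,0,0,0.013,-0.031,0,-1],
])

```text
clock: 25.23
tcp_pos: [0.4934, -0.0238, 0.2347]
orientation: [-0.202, 3.135, -0.001]
contact_force: [0.9, -0.4, -0.3]
grip_width: -0.0001
gripper_force: 0.0
```

Call:
apply_moves([
  [0,0,0,0.013,-0.031,0,-1],
  [0,0,0,0.013,-0.031,0,-1],
  [0,0,0,0.013,-0.031,0,-1],
  [0,0,0,0.013,-0.031,0,-1],
  [0,0,0.5,0,-0.035,0,-1],
  [0,0,1,0,-0.03,0,-1],
  [0,0,1,0,0,0,-1],
  [0,0,0,0,0,0,-1],
])

```text
clock: 25.9
tcp_pos: [0.4649, -0.2185, 0.2347]
orientation: [0.221, 3.134, -0.002]
contact_force: [0.2, -0.2, -0.0]
grip_width: -0.0
gripper_force: 0.0
```

```bash
python3 -c "
from h import *
[grab_frame('wrist') for i in range(3)]";python3 look3.py yellow .06 25 15
```

```text
[ 0.059  0.206  0.292  1.951 -0.07   0.994  1.827] 0.41885564040809503 tilt 0.01941651877921068
green [297.5 227.4] [297.5 226.5] [17. 17.]
yellow [258.2 236.9] [257.  234.5] [17. 20.]
blue [218.7 245.8] [218.5 245. ] [20. 19.]
red [180.8 254.8] [181. 254.] [20. 20.]
shift now-axes [-0.0394 -0.007   0.1091] turn(6deg) [-1.06 -4.02  0.07] shift in target axes [ 0.0083 -0.0196  0.1142]
above face mm 172.58762671386273 upslope 22.762321526845852 row 16.672556382884434
```

Call:
apply_moves([
  [-0.21,-0.8,0,0,0,0,-1],
  [-0.21,-0.8,0,0,0,0,-1],
  [-0.21,-0.8,0,0,0,0,-1],
  [-0.21,-0.8,0,0,0,0,-1],
  [-0.21,-0.8,0.07,0,0,0,-1],
  [0,0,0,0.0028,-0.0065,0.038,-1],
  [0,0,0,0.0028,-0.0065,0.038,-1],
  [0,0,0,0.0028,-0.0065,0.037,-1],
])

```text
clock: 26.77
tcp_pos: [0.5039, -0.228, 0.1273]
orientation: [0.185, 2.704, 0.112]
contact_force: [1.7, 0.3, 0.8]
grip_width: 0.0001
gripper_force: 0.0
```

```bash
python3 -c "
from h import *
[grab_frame('wrist') for i in range(3)]";python3 look3.py yellow .004 25 15
```

```text
[ 0.309  0.301  0.16   2.225 -0.852  0.375  2.65 ] 0.798265992622605 tilt 24.56238724372516
green [319.7 210.6] [319.5 208.5] [25. 27.]
yellow [259.4 225.9] [258.5 224. ] [26. 27.]
blue [199.7 240.4] [199. 239.] [26. 28.]
red [143.1 254.7] [143. 253.] [26. 28.]
shift now-axes [-0.0058  0.002   0.0572] turn(6deg) [-0.01 -0.04 -0.03] shift in target axes [-0.0056  0.0019  0.0572]
above face mm 59.65729841354727 upslope -2.7637957680903043 row 0.570270482372671
```

Call:
apply_moves([
  [0,0,0,-0.0014,0.0005,0.0145,-1],
  [0,0,0,-0.0014,0.0005,0.0145,-1],
  [0,0,0,-0.0014,0.0005,0.0145,-1],
  [0,0,0,-0.0014,0.0005,0.0135,-1],
  [0,0,0,0,0,0,-1],
  [0,0,0,0,0,0,-1],
  [0,0,0,0,0,0,-1],
  [0,0,0,0,0,0,-1],
])

```text
clock: 27.63
tcp_pos: [0.5324, -0.2253, 0.0801]
orientation: [0.189, 2.704, 0.112]
contact_force: [-0.7, 0.5, 0.8]
grip_width: -0.0001
gripper_force: 0.0
```

```bash
python3 look3.py yellow -.006 25 15
```

```text
[ 0.384  0.415  0.036  2.194 -1.003  0.274  2.786] 0.9948213484102624 tilt 25.0174391007563
green [339.4 230.1] [339. 230.] [28. 28.]
yellow [259.2 249.6] [269.  243.5] [17.  8.]
blue [181.1 267.9] [181. 267.] [28. 28.]
red [107.9 285.6] [107. 285.] [28. 28.]
shift now-axes [0.0009 0.0014 0.0118] turn(6deg) [-0.03  0.01 -0.04] shift in target axes [0.0009 0.0014 0.0118]
above face mm 5.998220116796108 upslope 1.7705720739499335 row -1.6037508606889277
```

Call:
apply_moves([
  [0,0,0,0.0005,0.0014,0.004,-1],
  [0,0,0,0,0,0.0025,-1],
  [0,0,0,0,0,0.002,-1],
  [0,0,0,0,0,0.0015,-1],
  [0,0,0,0,0,0.0015,-1],
  [0,0,0,0,0,0.001,-1],
  [0,0,0,0,0,0,-1],
  [0,0,0,0,0,0,-1],
])

```text
clock: 28.35
tcp_pos: [0.5371, -0.2232, 0.0695]
orientation: [0.191, 2.703, 0.115]
contact_force: [-20.0, 3.8, 38.5]
grip_width: 0.0003
gripper_force: 21.6
```

```bash
python3 look3.py yellow -.006 25 15
```

```text
[ 4.080e-01  4.390e-01 -1.000e-03  2.190e+00 -1.041e+00  2.500e-01
  2.822e+00] 43.00583971383483 tilt 25.09604773532544
green [342.2 240.7] [342. 240.] [28. 28.]
blue [173.  280.9] [173. 280.] [28. 28.]
red [ 95.2 299.6] [ 95. 299.] [28. 28.]
shift now-axes [ 0.0007 -0.0001  0.0004] turn(6deg) [-0.02  0.02 -0.05] shift in target axes [ 0.0007 -0.0001  0.0004]
above face mm -5.634961440197057 upslope 0.7032578665685096 row -0.08347871276429059
```

Call:
apply_moves([
  [0,0,0,0,0,-0.01,-1],
  [0,0,0,0,0,-0.02,-1],
  [0,0,0,0,0,-0.03,-1],
  [0,0,0,0.005,0,-0.03,-1],
  [0,0,0,0.01,0,-0.03,-1],
  [0,0,0,0.01,0,-0.02,-1],
  [0,0,0,0,0,0,-1],
  [0,0,0,0,0,0,-1],
])

```text
clock: 29.07
tcp_pos: [0.4558, -0.226, 0.1841]
orientation: [0.19, 2.705, 0.114]
contact_force: [0.2, 0.2, 0.1]
grip_width: 0.0001
gripper_force: 0.0
```

Run:
```python
from h import *
im=grab_frame('top'); print(seg(im,134,199,30)); o=telemetry.get_obs(); print(o['tcp_pos'],o['contact_force'],o['clock'])
from bench import order
print(order.hand_in())
```

```text
((134.50000381469727, 198.50000190734863), (21.21320343017578, 21.21320343017578))
[ 0.45626136 -0.22572783  0.18339527] [ 0.50801693 -0.14470815 -0.01239276] 29.1167
the job is handed in; nothing more can be done
None
```

I pressed green, then blue, set the orange-lidded jar upright in the middle of the pan and let go, pressed yellow, backed the arm clear and handed the job in at about 29 s; the hand-in returned no verdict. Each key was pushed with more force than the 5 N that takes it fully in. The last yellow press peaked at about 43 N on the fingertips, and on an early try at green the gripper brushed the display with about 10 N.

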